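# Set the flip tags of the tube-rack staging board

### The arm

A 6-joint arm with a two-finger parallel gripper is mounted at the origin on the work surface. World frame = base frame: x ahead of the robot, y to its left, z up, the work surface at z = 0. Lengths are in mm, angles in rad, forces in N, time in s.
With the tool pointing down it reaches from about 350 to 975 mm from the base axis. Payload 7.1 kg.
Tool frame: the origin (TCP) lies at the very end of the fingers, on their centre line; the grasp point (between the pads) lies 19 mm behind it; z points along the fingers, y is the direction in which the jaws open and shut (so a half turn about z gives the same grasp; the last joint's range is limited). The gripper opens to 88 mm and grips with 3 to 60 N. Pads are 20 mm wide; open, the fingers measure 115 mm over their backs; the gripper's body (75 mm by 178 mm) begins 61 mm behind the grasp point.
Start: joints at [-1.141, 0.423, 1.63, -0, 1.089, -0.019], TCP at [271.192, -563.08, 222.675] pointing down, gripper open.
Joint ranges: [-3, 3], [-0.9, 2.11], [0.09, 2.58], [-1.31, 4.45], [0.11, 2.69], [-2.54, 2.54]. Speed limits (rad/s): [2.39, 2.39, 3.01, 3.14, 3.14, 3.14].

### API

Orientations are given as a rotation vector (axis times angle).
In Python, from workcell import readout, imaging, close_job gives the robot as it stands.
- The arm moves only by the tool carry_out, never from a script. Its argument "rows" is a list of rows, each a list of 3 entries, a list of its own where there are three numbers: the shift along the tool's x, y, z in m, then the turn, a rotation vector about the tool's x, y, z in rad, then the closure, from 0 (fully open) to 1 (shut). In form: [[[dx, dy, dz], [wx, wy, wz], hand], ...]. A call has 1 to 12 rows; each row shifts and turns the commanded pose from where the row before left it, along the tool's axes as they then stand; what a row does not reach is not made up. A row lasts 1/12 s, in which the tool goes at most 41.7 mm and 7.16 degrees, less where a joint would pass 70% of its speed; a pose out of reach is approached as far as the arm can. A call with a gripper value outside its range is refused whole. The fingers move at their own pace and stop on an object; the grip force is fixed at half the most. Time passes only in rows, so rows that do not move let the fingers close. It gives the time, the measured TCP pose, the force and the opening at its end, in the units of the state.
- readout.get_obs(): the state, without advancing time (a new reading comes with each control period).
- imaging.get_image(name): name is "scene" or "top"; returns the picture (384x512x3 uint8, red, green, blue); there is no depth.
- imaging.camera_params(name): a dict with "fx", "fy", "cx", "cy" (pixels), "k1" (the pictures are not rectified: a ray, as slopes to the right and down, at radius r is drawn at 1 + k1 r^2 times it, then the intrinsics apply), "rvec" (rotation vector, rad) and "tvec" (3), from world to camera coordinates, as OpenCV has them. Camera axes: x right, y down, z forward; pixel columns grow to the right and rows downward; lengths in mm; the calibration is good to about 2 mm. A picture is of the moment at which its call begins. camera_params takes no time and is no camera call.
- close_job(): hands the job in, once; it reports no verdict.
The state is a dict: "t": time; "qpos": joint angles; "qvel": joint speeds; "joint_torque": joint torques, N m; "ee_pos": TCP position; "orientation": TCP orientation; "ft_force": force on the tool from outside, world axes, zero at the start; "moment": the same for the moment, N m; "width": finger opening in mm.
Only numpy, scipy, OpenCV 4.12 (cv2) and the standard library are available. Lean on these libraries where they do the work, as an engineer would, in place of code of your own. Each camera call takes 0.05 s, during which the arm holds its last target.

### The job

Each bay of the staging board has a hinged flip tag in front of its tube rack, red on one face and green on the other. With a fingertip, gently push over every tag that is wrong, so that the bays whose rack is full of tubes show green face up and all the other bays show red face up, each tag lying fully over on its seat. Leave the racks and everything else on the bench where they stand.

Things in the scene. Friction and masses are not known exactly. Their poses are not given: they have to be found in the camera images.
- board: White sheet-metal staging board, 260 x 660 mm, fixed; origin under its centre, x away from the robot, y to the robot's left. Five bays side by side, 124 mm apart, each hold a tube rack on its 8 mm floor. In front of them, 75 mm nearer the robot than this origin, an aluminium rail along y (top 55 mm above the bench) carries one tag holder per bay; marker and forceps lie on the ledge before it.
- clip_a: Grey tag holder fixed on the rail in front of one bay (rack centre about 125 mm on along x, next rack 176 mm off); which bay varies. Origin: its underside, 55 mm above the bench; axes as the board's. The tag's hinge pin runs along x, 14 mm above the origin; ears at x = +-33 mm are 19 mm high. Two seats form a V, 27 mm high, up to 15 mm either side of the pin. Holders stand 124 mm apart, nothing between.
- tag_a (a joint): Tag on clip_a: plate 60 mm along the pin, 50 mm from pin to its free edge (7 mm black bead), 4 mm thick, 30 g, light to move, no spring. 0 = leaning left (+y) on its seat, red face up; 1.396 = swung up and over to the right, green face up. At either rest 50 degrees above level, edge 32 mm aside of the pin, 38 mm above it, at least 50 mm clear of the next tag. Past upright (0.70) it falls on by itself.
- clip_b: Grey tag holder fixed on the rail in front of one bay (rack centre about 125 mm on along x, next rack 176 mm off); which bay varies. Origin: its underside, 55 mm above the bench; axes as the board's. The tag's hinge pin runs along x, 14 mm above the origin; ears at x = +-33 mm are 19 mm high. Two seats form a V, 27 mm high, up to 15 mm either side of the pin. Holders stand 124 mm apart, nothing between.
- tag_b (a joint): Tag on clip_b: plate 60 mm along the pin, 50 mm from pin to its free edge (7 mm black bead), 4 mm thick, 30 g, light to move, no spring. 0 = leaning left (+y) on its seat, red face up; 1.396 = swung up and over to the right, green face up. At either rest 50 degrees above level, edge 32 mm aside of the pin, 38 mm above it, at least 50 mm clear of the next tag. Past upright (0.70) it falls on by itself.
- clip_c: Grey tag holder fixed on the rail in front of one bay (rack centre about 125 mm on along x, next rack 176 mm off); which bay varies. Origin: its underside, 55 mm above the bench; axes as the board's. The tag's hinge pin runs along x, 14 mm above the origin; ears at x = +-33 mm are 19 mm high. Two seats form a V, 27 mm high, up to 15 mm either side of the pin. Holders stand 124 mm apart, nothing between.
- tag_c (a joint): Tag on clip_c: plate 60 mm along the pin, 50 mm from pin to its free edge (7 mm black bead), 4 mm thick, 30 g, light to move, no spring. 0 = leaning left (+y) on its seat, red face up; 1.396 = swung up and over to the right, green face up. At either rest 50 degrees above level, edge 32 mm aside of the pin, 38 mm above it, at least 50 mm clear of the next tag. Past upright (0.70) it falls on by itself.
- clip_d: Grey tag holder fixed on the rail in front of one bay (rack centre about 125 mm on along x, next rack 176 mm off); which bay varies. Origin: its underside, 55 mm above the bench; axes as the board's. The tag's hinge pin runs along x, 14 mm above the origin; ears at x = +-33 mm are 19 mm high. Two seats form a V, 27 mm high, up to 15 mm either side of the pin. Holders stand 124 mm apart, nothing between.
- tag_d (a joint): Tag on clip_d: plate 60 mm along the pin, 50 mm from pin to its free edge (7 mm black bead), 4 mm thick, 30 g, light to move, no spring. 0 = leaning left (+y) on its seat, red face up; 1.396 = swung up and over to the right, green face up. At either rest 50 degrees above level, edge 32 mm aside of the pin, 38 mm above it, at least 50 mm clear of the next tag. Past upright (0.70) it falls on by itself.
- clip_e: Grey tag holder fixed on the rail in front of one bay (rack centre about 125 mm on along x, next rack 176 mm off); which bay varies. Origin: its underside, 55 mm above the bench; axes as the board's. The tag's hinge pin runs along x, 14 mm above the origin; ears at x = +-33 mm are 19 mm high. Two seats form a V, 27 mm high, up to 15 mm either side of the pin. Holders stand 124 mm apart, nothing between.
- tag_e (a joint): Tag on clip_e: plate 60 mm along the pin, 50 mm from pin to its free edge (7 mm black bead), 4 mm thick, 30 g, light to move, no spring. 0 = leaning left (+y) on its seat, red face up; 1.396 = swung up and over to the right, green face up. At either rest 50 degrees above level, edge 32 mm aside of the pin, 38 mm above it, at least 50 mm clear of the next tag. Past upright (0.70) it falls on by itself.
- rack_full_1: Loose dark tube rack standing in a bay of the board, 124 x 88 mm, 46 mm high (tube caps to 52 mm), FULL: all 24 holes hold white-capped tubes. Origin: centre of its underside.
- rack_full_2: Loose dark tube rack standing in a bay of the board, 124 x 88 mm, 46 mm high (tube caps to 52 mm), FULL: all 24 holes hold white-capped tubes. Origin: centre of its underside.
- rack_full_3: Loose dark tube rack standing in a bay of the board, 124 x 88 mm, 46 mm high (tube caps to 52 mm), FULL: all 24 holes hold white-capped tubes. Origin: centre of its underside.
- rack_part_1: Loose dark tube rack standing in a bay of the board, 124 x 88 mm, 46 mm high (tube caps to 52 mm), NOT full: 12 of 24 tubes (three of the six rows are empty black holes). Origin: centre of its underside.
- rack_part_2: Loose dark tube rack standing in a bay of the board, 124 x 88 mm, 46 mm high (tube caps to 52 mm), NOT full: 8 of 24 tubes (four of the six rows are empty black holes). Origin: centre of its underside.
- marker: Marker pen, 135 mm long, 12 mm thick, white with a blue cap, lying on the board's front ledge. Leave alone. Origin: under its middle.
- forceps: Steel forceps, 130 mm long, lying on the board's front ledge. Leave alone. Origin: under the middle.
- pot_1: Specimen pot with red screw cap, 64 mm wide, 74 mm high, to the right. Leave alone. Origin: centre of underside.
- pot_2: Specimen pot like pot_1. Leave alone. Origin: centre of underside.
- spray: Clear spray bottle with a white head, 74 mm wide, 196 mm high, to the left. Leave alone. Origin: centre of underside.
- pipette: Grey pipette, 240 mm long, lying on the bench to the left. Leave alone. Origin: under its middle.
Not all that is in view belongs to the job. Leave any purple look-alike of the rack_full_1 alone. Leave any purple look-alike of the rack_full_3 alone.

How it is judged (in metres and radians):
At the end, for the whole second after the job is handed in: Every tag in front of a full rack lies over to the right, green up (joint above 1.30 of 1.396 rad); every tag in front of a rack that is not full lies to the left, red up (joint below 0.10 rad); the tags are at rest and the racks stand within 15 mm of where they were ((((horizontal distance between clip_a and rack_full_1 below 0.15 m or horizontal distance between clip_a and rack_full_2 below 0.15 m or horizontal distance between clip_a and rack_full_3 below 0.15 m) and value of joint tag_a above 1.3 rad) or ((horizontal distance between clip_a and rack_part_1 below 0.15 m or horizontal distance between clip_a and rack_part_2 below 0.15 m) and value of joint tag_a below 0.1 rad)) and (((horizontal distance between clip_b and rack_full_1 below 0.15 m or horizontal distance between clip_b and rack_full_2 below 0.15 m or horizontal distance between clip_b and rack_full_3 below 0.15 m) and value of joint tag_b above 1.3 rad) or ((horizontal distance between clip_b and rack_part_1 below 0.15 m or horizontal distance between clip_b and rack_part_2 below 0.15 m) and value of joint tag_b below 0.1 rad)) and (((horizontal distance between clip_c and rack_full_1 below 0.15 m or horizontal distance between clip_c and rack_full_2 below 0.15 m or horizontal distance between clip_c and rack_full_3 below 0.15 m) and value of joint tag_c above 1.3 rad) or ((horizontal distance between clip_c and rack_part_1 below 0.15 m or horizontal distance between clip_c and rack_part_2 below 0.15 m) and value of joint tag_c below 0.1 rad)) and (((horizontal distance between clip_d and rack_full_1 below 0.15 m or horizontal distance between clip_d and rack_full_2 below 0.15 m or horizontal distance between clip_d and rack_full_3 below 0.15 m) and value of joint tag_d above 1.3 rad) or ((horizontal distance between clip_d and rack_part_1 below 0.15 m or horizontal distance between clip_d and rack_part_2 below 0.15 m) and value of joint tag_d below 0.1 rad)) and (((horizontal distance between clip_e and rack_full_1 below 0.15 m or horizontal distance between clip_e and rack_full_2 below 0.15 m or horizontal distance between clip_e and rack_full_3 below 0.15 m) and value of joint tag_e above 1.3 rad) or ((horizontal distance between clip_e and rack_part_1 below 0.15 m or horizontal distance between clip_e and rack_part_2 below 0.15 m) and value of joint tag_e below 0.1 rad)) and velocity of joint tag_a between -0.2 and 0.2 rad/s and velocity of joint tag_b between -0.2 and 0.2 rad/s and velocity of joint tag_c between -0.2 and 0.2 rad/s and velocity of joint tag_d between -0.2 and 0.2 rad/s and velocity of joint tag_e between -0.2 and 0.2 rad/s and distance of each of rack_full_1, rack_full_2, rack_full_3, rack_part_1, rack_part_2 from where it was at the start of the episode below 0.015 m); the robot touches nothing.
It fails at once if a tube rack was lifted, carried or shoved (more than 15 mm) (distance of any of rack_full_1, rack_full_2, rack_full_3, rack_part_1, rack_part_2 from where it was at the start of the episode above 0.015 m).
It fails at once if another thing on the bench was lifted, carried or knocked away (more than 20 mm) (distance of any of marker, forceps, pot_1, pot_2, spray, pipette from where it was at the start of the episode above 0.02 m).
It fails at once if a tag or its holder was forced (more than 25 N) (contact force between any of clip_a, clip_b, clip_c, clip_d, clip_e and the fingers above 25 N or contact force between any of clip_a, clip_b, clip_c, clip_d, clip_e and the arm above 25 N).
It also fails if it takes over 48 s, if anything falls off the work surface, if the arm or the gripper's body presses on something with over 40 N, if the wrist force passes 120 N, or if a joint passes its speed limit or range.

## Working session

There is one attempt and no reset: what is moved stays moved. The work goes in short steps, Python scripts to look and compute and a tool call to move; the robot and the scene stay as the last step left them, time stands still between calls to the robot, and variables do not carry over. Pictures are saved under pics/ and viewed, and the job is handed in when it is done.

Besides the shell and the picture viewer there is one more tool, called after "Call:" as name(argument=value, ...) on one line, values as JSON. carry_out: Moves the arm, as the interface text tells. Its arguments: {"type":"object","properties":{"rows":{"type":"array","items":{"type":"array"}}},"required":["rows"]}

```bash
ls; mkdir -p pics; python3 - <<'E'
from workcell import readout, imaging
import cv2
for n in("scene","top"):
    im=imaging.get_image(n); cv2.imwrite(f"pics/{n}0.png",cv2.cvtColor(im,cv2.COLOR_RGB2BGR)); print(imaging.camera_params(n))
print(readout.get_obs())
E
```

```text
pics
{'fx': 458.857422138686, 'fy': 458.857422138686, 'cx': 259.57968512700637, 'cy': 191.98293558273656, 'k1': -0.04948551259427458, 'rvec': array([ 1.37506279,  2.05400222, -1.01640223]), 'tvec': array([ 154.89607359, -264.3048435 , 1884.3116058 ])}
{'fx': 484.89394266099134, 'fy': 484.89394266099134, 'cx': 247.100340795644, 'cy': 194.24910808802332, 'k1': -0.036678821214199644, 'rvec': array([ 2.07530925, -2.15528454,  0.23176385]), 'tvec': array([  72.42432224,  533.57205693, 1642.59119511])}
{'t': 0.1, 'qpos': array([-1.14100888e+00,  4.23772683e-01,  1.63059652e+00,  2.37564600e-06,
        1.08861343e+00, -1.90202167e-02]), 'qvel': array([ 0.00080199, -0.00136592, -0.00057211, -0.00073474,  0.00102847,
       -0.00062297]), 'joint_torque': array([-4.59641578e-04, -5.45617568e+01, -2.74319065e+01,  6.45514810e-02,
        1.89143844e-02, -4.61172374e-05]), 'ee_pos': array([ 270.98576153, -562.64155597,  221.98097939]), 'orientation': array([-3.06149661e+00, -6.98778884e-01,  4.41857663e-04]), 'ft_force': array([-0.64054057, -0.07151423,  0.5312111 ]), 'moment': array([-0.01306741, -0.04162824,  0.00752144]), 'width': 87.65257963669112}
```

View pics/scene0.png

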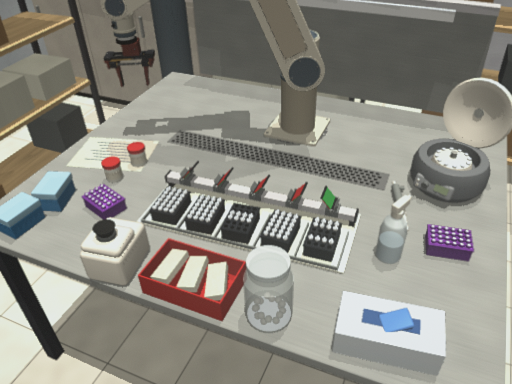

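View pics/top0.png

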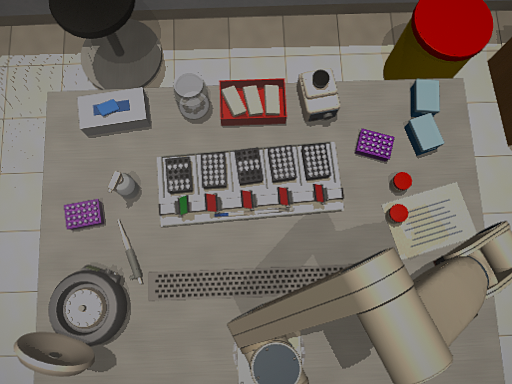

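The top view has the board at columns 158-343, rows 142-225. The tags sit near row 200. I'll zoom in to check them.

```bash
python3 - <<'E'
import cv2
im=cv2.imread("pics/top0.png")[135:230,150:350]; cv2.imwrite("pics/topz.png",cv2.resize(im,None,fx=4,fy=4,interpolation=cv2.INTER_CUBIC))
im=cv2.imread("pics/scene0.png")[160:270,135:365]; cv2.imwrite("pics/scenez.png",cv2.resize(im,None,fx=3.4,fy=3.4,interpolation=cv2.INTER_CUBIC))
E
```

```text
(no output)
```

View pics/topz.png

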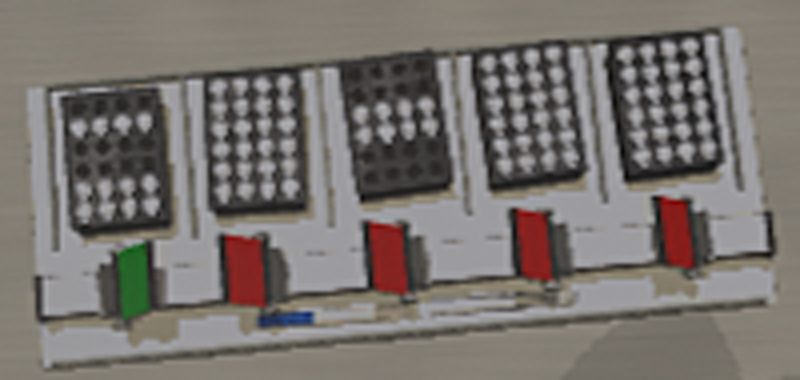

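View pics/scenez.png

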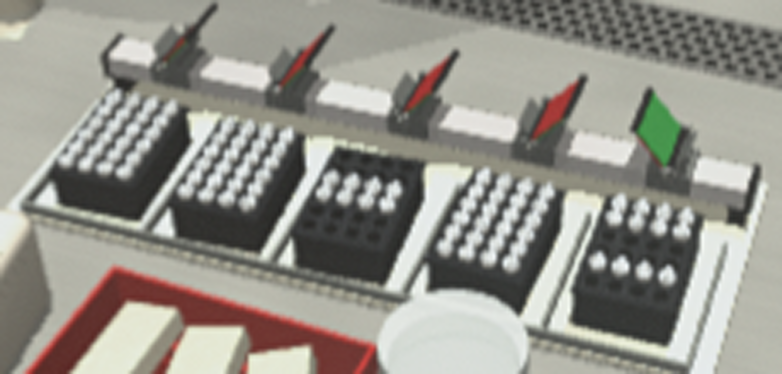

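```bash
cat > h.py <<'E'
import numpy as np,cv2
from workcell import imaging,readout
from scipy.optimize import least_squares
from scipy.spatial.transform import Rotation as R
def proj(P,name="top"):
    p=imaging.camera_params(name); C=R.from_rotvec(p["rvec"]).apply(np.atleast_2d(P))+p["tvec"]
    u=C[:,:2]/C[:,2:]; u=u*(1+p["k1"]*(u**2).sum(1,keepdims=True))
    return u*[p["fx"],p["fy"]]+[p["cx"],p["cy"]]
def b2w(v,B):
    B=np.array(B,float);v=np.array(v,float); c,s=np.cos(v[2]),np.sin(v[2])
    return np.c_[v[0]+c*B[:,0]-s*B[:,1],v[1]+s*B[:,0]+c*B[:,1],B[:,2]]
E
python3 - <<'E'
from h import *
B=[];U=[]
Z=[[(151,241),(153,315)],[(222,236),(229,303)],[(366,223),(373,290)],[(513,210),(523,277)],[(656,198),(665,267)]]
for i,z in enumerate(Z):
    y=248-124*i; s=-32 if i==0 else 32
    for px,dx in zip(z,(30,-30)): B.append((-75+dx,y+s,107)); U.append((px[0]/4+150,px[1]/4+135))
U=np.array(U)
f=lambda v:(proj(b2w(v,B))-U).ravel()
r=least_squares(f,[700,0,0]); print(r.x,r.fun.reshape(-1,2).round(1))
v=r.x
print("corners",((proj(b2w(v,[(130,330,0),(130,-330,0),(-130,330,0),(-130,-330,0)]))-[150,135])*4).round())
np.save("v.npy",v)
w=b2w(v,[(-75,248-124*i,69) for i in range(5)]);print(w.round())
# overlays
for n in("top","scene"):
    im=cv2.imread(f"pics/{n}0.png")
    P=B+[(130,330,0),(130,-330,0),(-130,330,0),(-130,-330,0)]+[(-75,248-124*i,69) for i in range(5)]
    o=(135,150,95,200) if n=="top" else (160,135,110,230)
    k=4 if n=="top" else 3.4
    z=cv2.resize(im[o[0]:o[0]+o[2],o[1]:o[1]+o[3]],None,fx=k,fy=k,interpolation=2)
    for q in proj(b2w(v,P),n): cv2.circle(z,(int((q[0]-o[1])*k),int((q[1]-o[0])*k)),3,(255,0,255),-1)
    cv2.imwrite(f"pics/{n}ov.png",z)
E
```

```text
[5.84784819e+02 4.07979155e+01 5.34568126e-02] [[ 0.   0.2]
 [ 0.7 -0.9]
 [-0.1 -0.1]
 [-0.5  0.5]
 [ 0.3 -0.1]
 [ 0.2  0.5]
 [-0.2 -0. ]
 [-0.8  0.5]
 [ 0.2 -0.2]
 [ 0.1 -0.3]]
corners [[ 28.  91.]
 [739.  30.]
 [ 44. 371.]
 [777. 304.]]
[[ 497.  284.   69.]
 [ 503.  161.   69.]
 [ 510.   37.   69.]
 [ 517.  -87.   69.]
 [ 523. -211.   69.]]
```

View pics/topov.png

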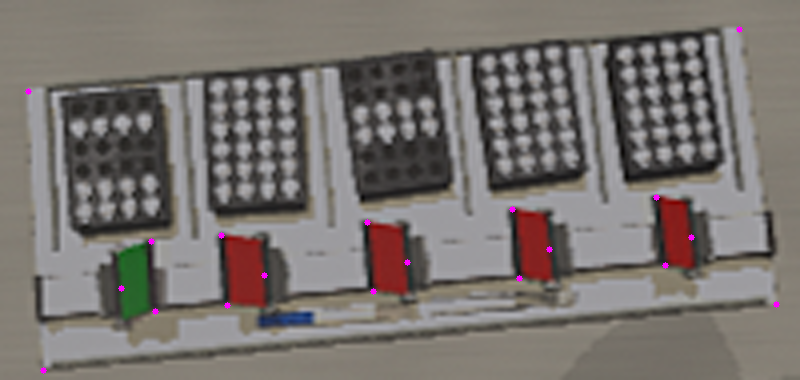

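View pics/sceneov.png

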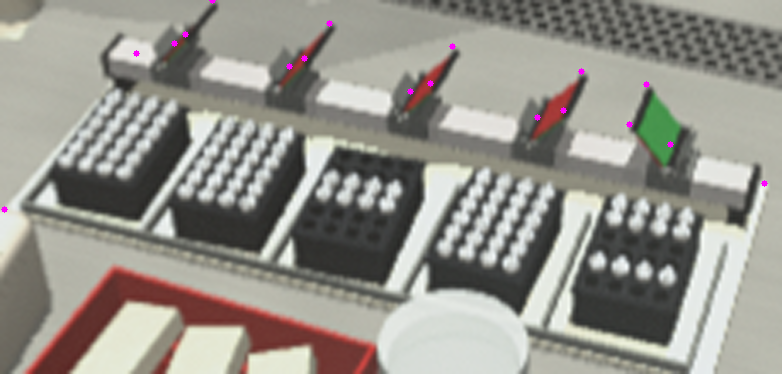

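Fit residuals are under 1 px, and the board corners and rail agree in both views. From left to right:

| Bay | Rack | Tag now | Action |
|---|---|---|---|
| 1 | part-filled | green | push left |
| 2 | full | red | push right |
| 3 | part-filled | red | leave |
| 4 | full | red | push right |
| 5 | full | red | push right |

First I turn the tool so its x axis runs along board y, and close the fingers.

Call:
carry_out(rows=[[[0,0,0],[0,0,-0.1175],1],[[0,0,0],[0,0,-0.1175],1],[[0,0,0],[0,0,-0.1175],1],[[0,0,0],[0,0,-0.1175],1],[[0,0,0],[0,0,-0.1175],1],[[0,0,0],[0,0,-0.1175],1],[[0,0,0],[0,0,-0.1175],1],[[0,0,0],[0,0,-0.1175],1],[[0,0,0],[0,0,-0.1175],1],[[0,0,0],[0,0,-0.1175],1],[[0,0,0],[0,0,0],1]])

```text
t: 1.02
ee_pos: [271.1, -562.8, 222.2]
orientation: [-2.156, -2.283, -0.0]
ft_force: [-0.2, -0.0, 0.7]
width: 18.2
```

```bash
cat > st.py <<'E'
from h import *
def st():
    v=np.load("v.npy");o=readout.get_obs();p=o["ee_pos"];c,s=np.cos(v[2]),np.sin(v[2]);d=p[:2]-v[:2]
    M=R.from_rotvec(o["orientation"]).as_matrix()
    print("t",o["t"],"board xy",(c*d[0]+s*d[1]).round(1),(-s*d[0]+c*d[1]).round(1),"z",p[2].round(1),"w",o["width"].round(1),"F",o["ft_force"].round(1))
    print("toolx heading",np.arctan2(M[1,0],M[0,0])-v[2],"z",M[:,2].round(3),"q",o["qpos"].round(2))
    for nm,b in (("b5",(-75,-182)),("b4",(-75,-58)),("gap",(-75,186))):
        t=np.append(b2w(v,[(b[0],b[1],0)])[0,:2],95)
        print(nm,(M.T@(t-p)).round(1))
if __name__=="__main__": st()
E
python3 st.py
```

```text
Traceback (most recent call last):
  File "st.py", line 10, in <module>
    if __name__=="__main__": st()
                             ~~^^
  File "st.py", line 5, in st
    print("t",o["t"],"board xy",(c*d[0]+s*d[1]).round(1),(-s*d[0]+c*d[1]).round(1),"z",p[2].round(1),"w",o["width"].round(1),"F",o["ft_force"].round(1))
                                                                                                         ^^^^^^^^^^^^^^^^
AttributeError: 'float' object has no attribute 'round'
```

```bash
sed -i 's/o\["width"\].round(1)/round(float(o["width"]),1)/' st.py; python3 st.py
```

```text
t 1.0167 board xy -345.5 -586.0 z 222.2 w 18.2 F [-0.2 -0.   0.7]
toolx heading 1.574523238565955 z [-0.     0.001 -1.   ] q [-1.14  0.42  1.63 -0.    1.09 -1.2 ]
b5 [402.9 272.1 127.5]
b4 [526.9 272.5 127.6]
gap [770.9 273.4 127.8]
```

Call:
carry_out(rows=[[[0.02,0.01,0],[0,0,0],1],[[0.03,0.02,0],[0,0,0],1],[[0.03,0.02,0],[0,0,0],1],[[0.03,0.02,0],[0,0,0],1],[[0.03,0.02,0],[0,0,0],1],[[0.03,0.02,0],[0,0,0],1],[[0.03,0.02,0],[0,0,0],1],[[0.03,0.02,0],[0,0,0],1],[[0.03,0.02,0],[0,0,0],1],[[0.03,0.02,0],[0,0,0],1],[[0.03,0.02,0],[0,0,0],1],[[0.03,0.02,0],[0,0,0],1]])

```text
t: 2.02
ee_pos: [482.8, -199.7, 222.7]
orientation: [-2.167, -2.275, 0.0]
ft_force: [0.5, -1.3, -0.2]
width: 0.5
```

Call:
carry_out(rows=[[[0.03,0.02,0],[0,0,0],1],[[0.02,0.02,0],[0,0,0],1],[[0,0,0],[0,0,0],1],[[0,0,0],[0,0,0],1]])

```text
t: 2.35
ee_pos: [520.0, -148.3, 222.4]
orientation: [-2.162, -2.279, 0.0]
ft_force: [-0.8, 0.2, -0.3]
width: 0.2
```

```bash
python3 st.py
```

```text
t 2.35 board xy -74.7 -185.4 z 222.4 w 0.2 F [-0.8  0.2 -0.3]
toolx heading 1.5702347118278925 z [-0. -0. -1.] q [-0.3   0.3   1.82 -0.    1.02 -0.35]
b5 [  3.4  -0.2 127.4]
b4 [127.4  -0.3 127.4]
gap [371.4  -0.4 127.4]
```

Call:
carry_out(rows=[[[0.003,0,0.01],[0,0,0],1],[[0,0,0.02],[0,0,0],1],[[0,0,0.02],[0,0,0],1],[[0,0,0.02],[0,0,0],1],[[0,0,0.02],[0,0,0],1],[[0,0,0.015],[0,0,0],1],[[0,0,0.012],[0,0,0],1],[[0,0,0.01],[0,0,0],1],[[0,0,0],[0,0,0],1]])

```text
t: 3.1
ee_pos: [517.8, -146.6, 93.7]
orientation: [-2.162, -2.275, 0.002]
ft_force: [0.8, -0.3, 0.4]
width: 0.0
```

```bash
cat > look.py <<'E'
from h import *; import sys
n=sys.argv[1]
a=cv2.cvtColor(imaging.get_image("top"),4)[120:240,145:355];b=cv2.cvtColor(imaging.get_image("scene"),4)[100:270,120:370]
a=cv2.resize(a,(525,300),interpolation=2);b=cv2.resize(b,(441,300),interpolation=2)
o=np.zeros((600,525,3),np.uint8);o[:300]=a;o[300:,:441]=b
cv2.imwrite(f"pics/{n}.png",o)
import st;st.st()
E
python3 look.py l1
```

```text
t 3.2 board xy -75.4 -183.7 z 95.6 w 0.6 F [-0.2  0.2 -0.2]
toolx heading 1.5693689581710235 z [-0.  0. -1.] q [-0.3   0.48  1.9  -0.    0.76 -0.35]
b5 [1.7 0.4 0.6]
b4 [125.7   0.3   0.6]
gap [ 3.697e+02 -1.000e-01  7.000e-01]
```

View pics/l1.png

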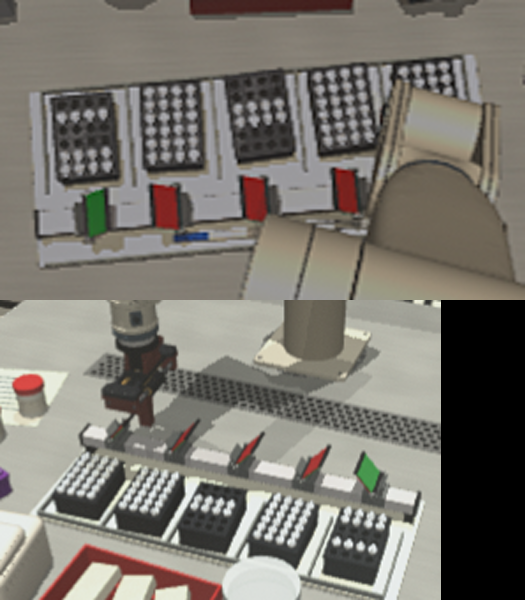

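The finger is hanging left of bay 5's tag (scene inset about column 145, row 420). Now pushing it right.

Call:
carry_out(rows=[[[-0.006,0,0],[0,0,0],1],[[-0.006,0,0],[0,0,0],1],[[-0.006,0,0],[0,0,0],1],[[-0.006,0,0],[0,0,0],1],[[-0.006,0,0],[0,0,0],1],[[-0.006,0,0],[0,0,0],1],[[-0.006,0,0],[0,0,0],1],[[-0.006,0,0],[0,0,0],1],[[-0.006,0,0],[0,0,0],1],[[-0.006,0,0],[0,0,0],1],[[-0.006,0,0],[0,0,0],1]])

```text
t: 4.12
ee_pos: [523.0, -212.9, 95.6]
orientation: [-2.162, -2.279, 0.0]
ft_force: [0.3, 0.5, 0.1]
width: 0.2
```

Call:
carry_out(rows=[[[0,0,0],[0,0,0],1],[[0.01,0,0],[0,0,0],1],[[0.02,0,0],[0,0,0],1],[[0.02,0,0],[0,0,0],1],[[0.016,0,0],[0,0,0],1],[[0,0,0],[0,0,0],1]])

```text
t: 4.62
ee_pos: [518.5, -143.2, 95.5]
orientation: [-2.158, -2.281, 0.001]
ft_force: [-0.4, 0.4, -0.7]
width: 0.6
```

```bash
python3 look.py l2
```

```text
t 4.7167 board xy -75.2 -182.4 z 95.7 w 0.2 F [ 0.1 -0.6 -0.2]
toolx heading 1.57225842065356 z [-0. -0. -1.] q [-0.29  0.48  1.9  -0.    0.76 -0.35]
b5 [0.4 0.2 0.7]
b4 [124.4   0.4   0.7]
gap [368.4   0.8   0.7]
```

View pics/l2.png

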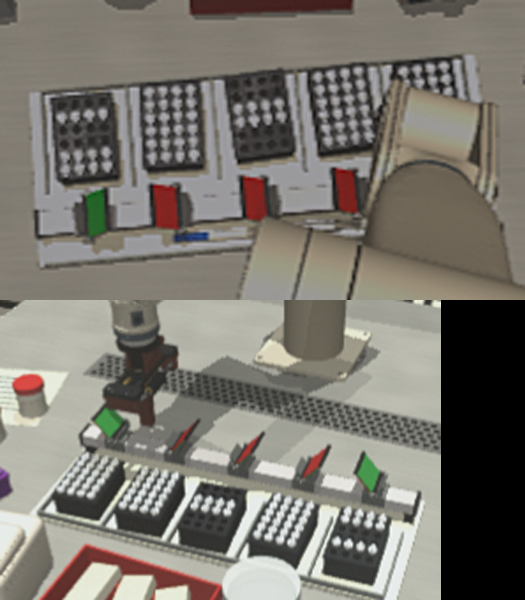

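Bay 5 now shows green (inset about column 108, row 422). On to bay 4.

Call:
carry_out(rows=[[[0,0,-0.02],[0,0,0],1],[[0,0,-0.03],[0,0,0],1],[[0,0,-0.02],[0,0,0],1],[[0.02,0,0],[0,0,0],1],[[0.03,0,0],[0,0,0],1],[[0.03,0,0],[0,0,0],1],[[0.03,0,0],[0,0,0],1],[[0.014,0,0],[0,0,0],1],[[0,0,0],[0,0,0],1],[[0,0,0],[0,0,0],1]])

```text
t: 5.55
ee_pos: [513.1, -22.5, 165.8]
orientation: [2.16, 2.281, 0.0]
ft_force: [0.4, 0.6, 0.5]
width: 0.6
```

```bash
python3 look.py l3
```

```text
t 5.65 board xy -74.9 -60.3 z 165.7 w -0.1 F [ 0.2 -0.8 -0.5]
toolx heading 1.569802446447294 z [ 0. -0. -1.] q [-0.07  0.34  1.92 -0.    0.88 -0.12]
b5 [-121.7    0.    70.8]
b4 [ 2.3 -0.1 70.7]
gap [246.3  -0.3  70.7]
```

View pics/l3.png

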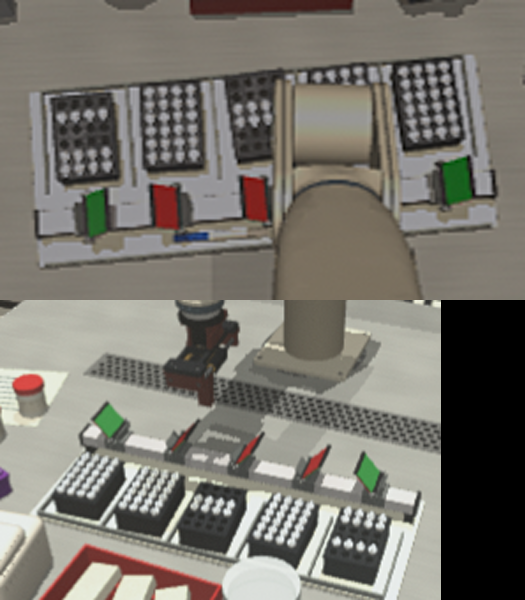

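Bay 5's tag lies green in both views (top inset about column 457, row 180). The finger is above the spot just left of bay 4's tag.

Call:
carry_out(rows=[[[0.003,0,0.01],[0,0,0],1],[[0,0,0.02],[0,0,0],1],[[0,0,0.02],[0,0,0],1],[[0,0,0.012],[0,0,0],1],[[0,0,0.008],[0,0,0],1],[[0,0,0],[0,0,0],1]])

```text
t: 6.15
ee_pos: [511.4, -20.1, 93.6]
orientation: [-2.161, -2.276, 0.004]
ft_force: [-0.7, -0.4, 0.8]
width: 0.4
```

Call:
carry_out(rows=[[[-0.006,0,0],[0,0,0],1],[[-0.006,0,0],[0,0,0],1],[[-0.006,0,0],[0,0,0],1],[[-0.006,0,0],[0,0,0],1],[[-0.006,0,0],[0,0,0],1],[[-0.006,0,0],[0,0,0],1],[[-0.006,0,0],[0,0,0],1],[[-0.006,0,0],[0,0,0],1],[[-0.006,0,0],[0,0,0],1],[[-0.006,0,0],[0,0,0],1],[[-0.006,0,0],[0,0,0],1]])

```text
t: 7.07
ee_pos: [516.2, -86.0, 95.6]
orientation: [-2.162, -2.279, 0.0]
ft_force: [0.2, -0.4, 0.5]
width: 0.4
```

Call:
carry_out(rows=[[[0,0,0],[0,0,0],1],[[0.01,0,0],[0,0,0],1],[[0.02,0,0],[0,0,0],1],[[0.02,0,0],[0,0,0],1],[[0.016,0,0],[0,0,0],1],[[0,0,0],[0,0,0],1],[[0,0,-0.02],[0,0,0],1],[[0,0,-0.03],[0,0,0],1],[[0,0,-0.02],[0,0,0],1],[[0,0,0],[0,0,0],1]])

```text
t: 7.9
ee_pos: [515.2, -19.4, 169.4]
orientation: [2.158, 2.276, 0.007]
ft_force: [1.4, 0.3, -0.4]
width: 0.2
```

Call:
carry_out(rows=[[[0.02,0,0],[0,0,0],1],[[0.03,0,0],[0,0,0],1],[[0.03,0,0],[0,0,0],1],[[0.03,0,0],[0,0,0],1],[[0.03,0,0],[0,0,0],1],[[0.03,0,0],[0,0,0],1],[[0.03,0,0],[0,0,0],1],[[0.03,0,0],[0,0,0],1],[[0.014,0,0],[0,0,0],1],[[0,0,0],[0,0,0],1],[[0,0,0],[0,0,0],1]])

```text
t: 8.82
ee_pos: [499.2, 224.2, 164.9]
orientation: [-2.16, -2.281, 0.002]
ft_force: [0.4, 1.1, -0.3]
width: 0.5
```

```bash
python3 look.py l4
```

```text
t 8.9167 board xy -75.4 186.5 z 165.2 w 0.4 F [ 0.4  0.3 -0.1]
toolx heading 1.5699007373801832 z [-0.001 -0.001 -1.   ] q [ 0.4   0.39  1.85 -0.    0.91  0.35]
b5 [-368.5    0.8   70.5]
b4 [-244.5    0.7   70.4]
gap [-0.5  0.5 70.2]
```

View pics/l4.png

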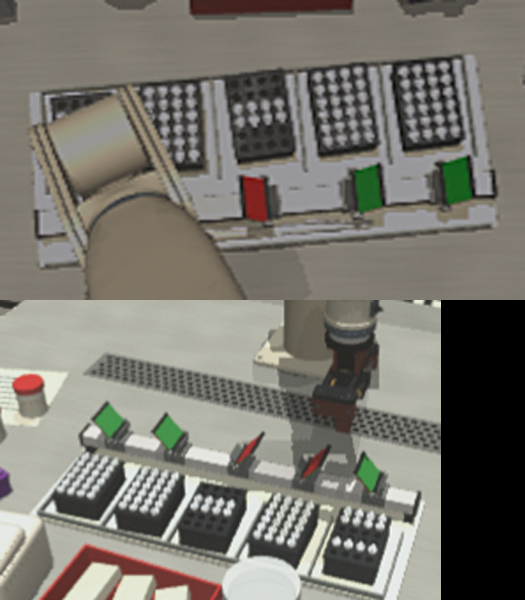

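Bays 4 and 5 are green. The finger is centred over the gap between bays 1 and 2 (board y 186.5, about 16 mm clear each side). I'll lower, then push bay 1 left and bay 2 right.

Call:
carry_out(rows=[[[0,0,0.01],[0,0,0],1],[[0,0,0.02],[0,0,0],1],[[0,0,0.02],[0,0,0],1],[[0,0,0.012],[0,0,0],1],[[0,0,0.008],[0,0,0],1],[[0,0,0],[0,0,0],1]])

```text
t: 9.42
ee_pos: [498.8, 223.0, 93.8]
orientation: [-2.162, -2.278, 0.005]
ft_force: [0.0, -0.1, -0.2]
width: 0.7
```

Call:
carry_out(rows=[[[0.006,0,0],[0,0,0],1],[[0.006,0,0],[0,0,0],1],[[0.006,0,0],[0,0,0],1],[[0.006,0,0],[0,0,0],1],[[0.006,0,0],[0,0,0],1],[[0.006,0,0],[0,0,0],1],[[0.006,0,0],[0,0,0],1],[[0.006,0,0],[0,0,0],1],[[0.006,0,0],[0,0,0],1],[[0.006,0,0],[0,0,0],1],[[0.003,0,0],[0,0,0],1],[[0,0,0],[0,0,0],1]])

```text
t: 10.42
ee_pos: [496.5, 287.8, 95.7]
orientation: [2.161, 2.28, 0.0]
ft_force: [0.4, 0.1, 0.1]
width: 0.8
```

Call:
carry_out(rows=[[[-0.01,0,0],[0,0,0],1],[[-0.02,0,0],[0,0,0],1],[[-0.02,0,0],[0,0,0],1],[[-0.012,0,0],[0,0,0],1],[[0,0,0],[0,0,0],1]])

```text
t: 10.83
ee_pos: [499.4, 222.5, 95.6]
orientation: [-2.165, -2.277, 0.002]
ft_force: [0.4, 0.5, 0.7]
width: 0.6
```

```bash
python3 look.py l5
```

```text
t 10.9333 board xy -74.8 188.1 z 95.8 w 0.5 F [ 0.6 -0.2  0.2]
toolx heading 1.5685372749217414 z [ 0.  0. -1.] q [0.4  0.49 1.88 0.   0.77 0.35]
b5 [-370.1    0.6    0.7]
b4 [-246.1    0.4    0.7]
gap [-2.1 -0.2  0.8]
```

View pics/l5.png

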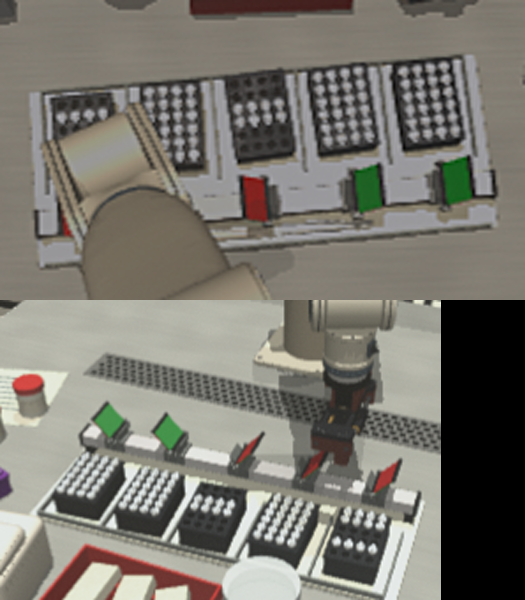

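Bay 1 now leans left with red up (inset about column 387, row 476). Next I push bay 2 right.

Call:
carry_out(rows=[[[-0.006,0,0],[0,0,0],1],[[-0.006,0,0],[0,0,0],1],[[-0.006,0,0],[0,0,0],1],[[-0.006,0,0],[0,0,0],1],[[-0.006,0,0],[0,0,0],1],[[-0.006,0,0],[0,0,0],1],[[-0.006,0,0],[0,0,0],1],[[-0.006,0,0],[0,0,0],1],[[-0.006,0,0],[0,0,0],1],[[-0.006,0,0],[0,0,0],1],[[-0.004,0,0],[0,0,0],1],[[0,0,0],[0,0,0],1]])

```text
t: 11.93
ee_pos: [503.1, 160.4, 95.7]
orientation: [-2.163, -2.279, 0.0]
ft_force: [0.1, 0.9, 0.0]
width: 0.4
```

Call:
carry_out(rows=[[[0.01,0,0],[0,0,0],1],[[0.02,0,0],[0,0,0],1],[[0.02,0,0],[0,0,0],1],[[0.012,0,0],[0,0,0],1],[[0,0,0],[0,0,0],1],[[0,0,-0.02],[0,0,0],1],[[0,0,-0.03],[0,0,0],1],[[0,0,-0.03],[0,0,0],1],[[0,0,-0.03],[0,0,0],1],[[0,0,0],[0,0,0],1]])

```text
t: 12.77
ee_pos: [502.8, 224.2, 211.2]
orientation: [2.159, 2.277, 0.013]
ft_force: [0.8, 0.6, 0.3]
width: 0.5
```

Call:
carry_out(rows=[[[0,-0.02,0],[0,0,0],1],[[0,-0.03,0],[0,0,0],1],[[0,-0.03,0],[0,0,0],1],[[0,-0.03,0],[0,0,0],1],[[0,-0.02,0],[0,0,0],1],[[0,0,0],[0,0,0],1],[[0,0,0],[0,0,0],1]])

```text
t: 13.35
ee_pos: [369.7, 216.1, 205.6]
orientation: [2.16, 2.281, 0.0]
ft_force: [0.5, 0.0, 0.5]
width: 0.8
```

```bash
python3 look.py l6
```

```text
t 13.45 board xy -203.8 186.9 z 205.9 w 0.6 F [ 0.9 -0.6  0.3]
toolx heading 1.5703533566476282 z [ 0.001  0.001 -1.   ] q [ 0.5   0.16  2.06 -0.    0.93  0.45]
b5 [-368.9  128.8  110.9]
b4 [-244.9  128.7  110.9]
gap [ -0.9 128.6 111. ]
```

View pics/l6.png

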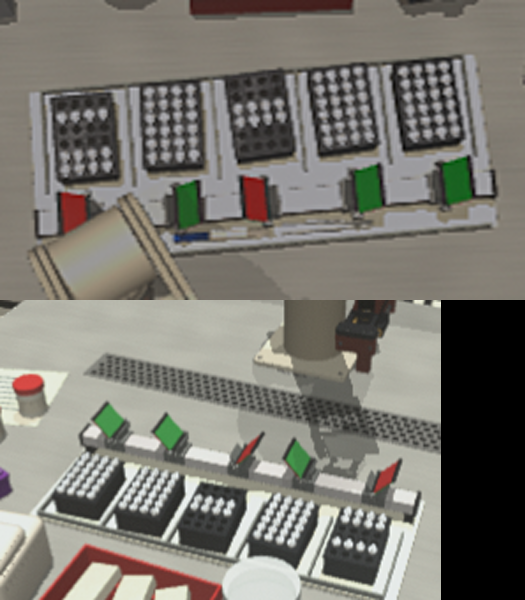

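From left to right the tags now read red, green, red, green, green. Before handing in I'll check that each tag is fully seated, using the predicted rest-position corners.

```bash
python3 - <<'E'
from h import *
v=np.load("v.npy")
P=[(-75+d,248-124*i+s*32,107) for i,s in enumerate((1,-1,1,-1,-1)) for d in(30,-30)]
ims=[]
for n,o,k in(("top",(160,150,60,200),4),("scene",(150,135,75,230),3.4)):
    im=cv2.cvtColor(imaging.get_image(n),4)
    z=cv2.resize(im[o[0]:o[0]+o[2],o[1]:o[1]+o[3]],None,fx=k,fy=k,interpolation=2)
    for q in proj(b2w(v,P),n): cv2.circle(z,(int((q[0]-o[1])*k),int((q[1]-o[0])*k)),2,(255,0,255),-1)
    ims.append(cv2.copyMakeBorder(z,0,0,0,800-z.shape[1],0))
    # rack shift
    a=cv2.imread(f"pics/{n}0.png",0); b=cv2.cvtColor(im,6)
    if n=="top": print([tuple(np.round(cv2.phaseCorrelate(np.float32(a[y:y+40,x:x+30]),np.float32(b[y:y+40,x:x+30]))[0],2)) for x,y in((164,156),(200,152),(234,147),(268,145),(302,142))])
cv2.imwrite("pics/fin.png",np.vstack(ims))
E
```

```text
[(np.float64(0.03), np.float64(0.08)), (np.float64(-0.03), np.float64(0.1)), (np.float64(0.0), np.float64(-0.01)), (np.float64(0.0), np.float64(0.0)), (np.float64(0.0), np.float64(0.02))]
```

View pics/fin.png

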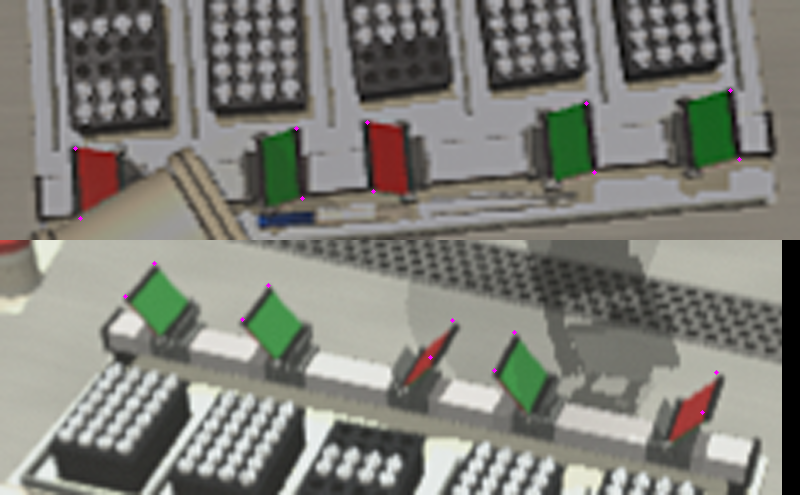

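All tag edges match the predicted rest corners in both views, and the rack shifts are 0.1 px or less.

```bash
python3 -c "
from workcell import close_job
print(close_job())"
```

```text
the job is handed in; nothing more can be done
None
```

I pushed over the four wrong tags with the closed fingertips and handed the job in at about 13.6 s of the 48 s allowed. No verdict was reported.

- **Moved:** bay 1 (leftmost, part-filled) was pushed to red. Bays 2, 4 and 5 (full racks) were pushed to green.
- **Left alone:** bay 3 (part-filled) was already red, so I did not touch it.

The last checks in both camera views showed:

- **Tags:** all five lie on their predicted rest positions, reading red, green, red, green, green from left to right.
- **Racks:** they had shifted by 0.1 px or less in the top view.
- **Forces:** wrist force read between moves stayed under about 2 N. The arm ended clear of everything, about 130 mm nearer the robot than the rail and 206 mm up.

No check failed or disagreed. In the last top picture the wrist hid part of bay 1's holder, but that tag's edge was visible and the scene view confirmed it. I did not measure the marker, forceps, pots, spray bottle or pipette afterwards; the arm was never low near any of them except the marker and forceps, which lay below the finger height.

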